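# Count two seeds into the tray with the cranked seed counter

## Robot

A 7-joint arm with a two-finger parallel gripper is mounted at the origin on the work surface. World frame = base frame: x ahead of the robot, y to its left, z up, the work surface at z = 0. Lengths are in mm, angles in degrees, forces in N, time in s.
With the tool pointing down it reaches from about 400 to 875 mm from the base axis. Payload 4.4 kg.
Tool frame: the origin (TCP) lies on the mounting face of the last link; the fingertips stand 173 mm ahead of it and the grasp point (between the pads) lies 155 mm ahead of it; z points along the fingers, y is the direction in which the jaws open and shut (so a half turn about z gives the same grasp; the last joint's range is limited). The gripper opens to 85 mm and grips with 20 to 120 N. Pads are 22 mm wide; open, the fingers measure 114 mm over their backs; the gripper's body (76 mm by 85 mm) begins 54 mm behind the grasp point. The pads swing forward as they close: fully open they stand 13 mm farther back than shut.
Start: joints at [65.214, 36.005, 2.206, 86.941, -1.547, 57.084, -1.146], TCP at [233.131, -606.766, 404.713] pointing down, gripper open.
Joint ranges: [-175.42, 175.42], [-21.48, 121.26], [-71.46, 75.88], [10.55, 141.38], [-63.04, 243.04], [13.31, 113.54], [-168.57, 168.57]. Speed limits (degrees/s): [147.25, 147.25, 180, 180, 180, 180, 180].

## Interface

Orientations are given as [roll, pitch, yaw] about the fixed x, y, z axes, in that order (R = Rz(yaw) Ry(pitch) Rx(roll)).
In Python, from rig import bot gives the robot as it stands. The module is installed in compiled form; this text tells all that it offers.
- The arm moves only by the shell command python3 -m pendant 'ROWS'. ROWS is JSON, a list of rows, each an object with "hand": the opening, from 0 (shut) to 1 (fully open); "delta_pos": the shift along the tool's x, y, z in mm, a list of three; "twist": the turn about the tool's z in degrees. A call has exactly 10 rows; each row shifts and turns the pose as measured when the row begins, along the tool's axes as they then stand; what a row does not reach is not made up. A row lasts 1/10 s, in which the tool goes at most 50 mm and 8.59 degrees, less where a joint would pass 70% of its speed; a pose out of reach is approached as far as the arm can. A call is refused whole if a number of a shift passes 50 or a number of a turn 8.59, either way. A call with a gripper value outside its range is refused whole. The fingers move at their own pace and stop on an object; the grip force is fixed at half the most. Time passes only in rows, so rows that do not move let the fingers close, or fill a call up. It gives the time, the measured TCP pose, the force and the opening at its end, in the units of the state.
- bot.observe(): the state, without advancing time (a new reading comes with each control period).
- bot.read_camera(name): name is "side" or "top" or "wrist"; returns a dict with "image" (480x640x3 uint8, red, green, blue), "intrinsics" (3x3 intrinsics, pixels), "extrinsics" (4x4, takes a point from world to camera coordinates); the wrist camera has in their place "mount" (4x4, takes a point from camera to tool coordinates, whose origin is the TCP and whose axes are the flange's). Camera axes: x right, y down, z forward; pixel columns grow to the right and rows downward; lengths in mm; the calibration is good to about 2 mm. A picture is of the moment at which its call begins: read the wrist's pose just before it. There is no depth.
- bot.job_done(): hands the job in, once; it reports no verdict.
Trained networks look in the newest picture that a camera, given by its name, has taken for a name from the list of things; names that differ only in an ending like _2 or _b are one class to them, and where a whole thing is asked for, a point or a joint stands for the part that bears it (a point fixed in the world has none). Each returns a list of dicts, best first, with "confidence" (0 to 1); they miss things now and then, are a little off and sometimes report something else, mostly with a low value. They report only what shows in the picture. A call takes as long as a camera call. They do not tell look-alikes from the thing itself.
- bot.masks_of(camera, thing): "region" (480x640 bool, what is visible of it).
- bot.tip_of(camera, thing): "location" ([x, y, z] in mm, in world coordinates, good to about 4 mm: a listed point, or the origin of a listed thing).
The state is a dict: "time": time; "joints": joint angles; "qd": joint speeds; "joint_torque": joint torques, N m; "position": TCP position; "tcp_rot": TCP orientation; "force": force on the tool from outside, world axes, zero at the start; "torque": the same for the moment, N m; "width": opening from 0.0 (shut) to 1.0 (fully open).
Only numpy, scipy, OpenCV 4.12 (cv2) and the standard library are available. Lean on these libraries where they do the work, as an engineer would, in place of code of your own. Each camera call takes 0.05 s, during which the arm holds its last target. There are 200 camera calls.

## Task

Take the blue tray out of the wooden pigeonhole and slide it under the seed counter, orange pull outwards, until it is fully home against the stop. Then crank the counter exactly two full turns, the handle going over the top away from the robot, at a steady pace of no more than about one turn a second and without letting the red weight run away past its heavy point, so that two seeds lie in the tray and two stay in the counter. Leave the handle at rest at the top, and leave the magnifier, the jar and the brush where they are.

Things in the scene. Friction and masses are not known exactly. Their poses are not given: they have to be found in the camera images.
- seeder: Seed counter fixed to the table: white/aluminium, blue bearing block, yellow rotor, clear vertical seed tube (46 mm across its collars, top 258 mm up) over the origin. Origin: middle of its foot on the table. y axis = rotor axis: tray bay opens on +y, crank is on -y; x points roughly away from the robot. Each full crank turn drops one seed through the deck at the origin into the tray
- bay_mouth (a point): Fixed point on the counter (its y = +74 mm, height 20 mm), axes as the counter's: mouth of the tunnel for the tray. It runs along y: legs 50 mm high, inner faces 34 mm either side of the middle, flared over the first 27 mm; roof 50 mm up. Above it the machine, 175 mm high, reaches out to y = +46 mm, so a tray held by its middle cannot go home
- tray_home (a point): Fixed point on the counter (its y = +30 mm, height 20 mm), axes as the counter's: the tray's centre is within about 2 mm of it when the tray's front end meets the stop plate (face at the counter's y = -47 mm)
- tray_center (a point): Centre of the blue plastic tray, half-way up (20 mm). Open box 150 mm long (x), 58 mm wide (y), 40 mm high, walls 4 mm, 0.16 kg, loose, with an orange pull on its +x end. It starts flat in the pigeonhole, +x end inwards; when home, its x axis points along the counter's +y axis
- tray_pull (a point): Grip point of the tray's orange pull, an upright block 14 mm wide (tray's y), reaching from 75 to 104 mm from the tray's centre along +x and from 8 to 42 mm above the tray's underside; this point is 90 mm from the centre, 30 mm above the underside, axes as the tray's
- cubby: Wooden pigeonhole fixed to the table, 84 mm deep (x), 100 mm wide, 76 mm high, open only on its -x face (80 mm wide, 66 mm high). Origin: middle of its underside; mouth face at x = -42 mm. The tray's pull and last 40 mm of box are inside under the roof, the rest stands out in front: draw it out about 85 mm along -x before lifting it
- crank (a joint): Crank angle in rad: about 0 at the start (handle up), growing as the handle goes over the top to the counter's +x, 6.283 a turn, no stops. A red weight opposite the handle pulls it back to handle-up: at worst 0.25 N m (4 N at the handle) a quarter turn on; past handle-down it pulls on as much and runs away unless held. Let go within 0.3 rad of handle-up it swings softly to rest
- crank_axis (a point): Fixed point on the crank's axis (132 mm above the table, the counter's y = -125 mm), axes as the counter's: centre of the circle, 65 mm in radius, on which the middle of the handle travels in the counter's x-z plane
- handle_grip (a point): Middle of the black crank handle, a sleeve 25 mm in diameter, 94 mm long, parallel to the counter's y axis, spinning freely on its pin (hold it fast and keep the hand upright while cranking). Crank web 54 mm from here towards the counter's +y, seed tube 106 mm. The orientation of this point means nothing
- seed1_center (a point): round brown waxy seed, 28 mm in diameter, 14 g; the point is its centre. Lowest of four stacked in the counter: it lies in the rotor's pocket and comes out first
- seed2_center (a point): round brown waxy seed, 28 mm in diameter, 14 g; the point is its centre. Second from below, in the clear tube; comes out second
- seed3_center (a point): round brown waxy seed, 28 mm in diameter, 14 g; the point is its centre. Third from below, in the clear tube; must stay in the counter
- seed4_center (a point): round brown waxy seed, 28 mm in diameter, 14 g; the point is its centre. Top one in the clear tube; must stay in the counter
- magnifier: Bystander: black magnifying glass lying flat, rim 94 mm across, 14 mm thick, origin in the middle of the rim's underside; handle of 100 mm along its -x
- jar: Bystander: amber jar with white cap, 68 mm across, 95 mm high, standing; origin at its underside
- brush: Bystander: wooden brush lying on the table along its x axis, origin about its middle at the underside
Not all that is in view belongs to the job. Of the things shaped like the part that bears tray_center, the blue one is meant.

How it is judged (in metres and radians):
On the way, in this order (a step that is already met when the one before it is completed fails the run):
1. the tray is fully home under the counter, pull outwards (y of tray_center in the frame of seeder between 0.018 and 0.038 m and x of tray_center in the frame of seeder between -0.008 and 0.008 m and angle between the x axis of tray_center and the y axis of seeder, either way round below 0.15 rad and y of tray_pull in the frame of seeder above 0.09 m and height (world z) of tray_center below 0.026 m and angle between tray_center's own z axis and vertical below 0.12 rad), for 0.2 s.
2. the crank has made one full turn with the tray home, and seed 1 lies in the tray (all of step 1 and value of joint crank above 5.883 rad and x of seed1_center in the frame of tray_center between -0.075 and 0.075 m and y of seed1_center in the frame of tray_center between -0.029 and 0.029 m and z of seed1_center in the frame of tray_center between -0.02 and 0.04 m), for 0.1 s.
3. the crank has made two full turns with the tray home, and seed 2 lies in the tray (all of step 1 and value of joint crank above 12.166 rad and x of seed2_center in the frame of tray_center between -0.075 and 0.075 m and y of seed2_center in the frame of tray_center between -0.029 and 0.029 m and z of seed2_center in the frame of tray_center between -0.02 and 0.04 m), for 0.1 s.
At the end, for the whole second after the job is handed in: Tray home, flat, pull outwards (10 mm along the bay, 8 mm across, 0.15 rad); seeds 1 and 2 lie in it, seeds 3 and 4 still in the counter; crank exactly two turns forward, at rest, handle at the top within 0.35 rad (all of step 1 and x of seed1_center in the frame of tray_center between -0.075 and 0.075 m and y of seed1_center in the frame of tray_center between -0.029 and 0.029 m and z of seed1_center in the frame of tray_center between -0.02 and 0.04 m and x of seed2_center in the frame of tray_center between -0.075 and 0.075 m and y of seed2_center in the frame of tray_center between -0.029 and 0.029 m and z of seed2_center in the frame of tray_center between -0.02 and 0.04 m and height (world z) of each of seed3_center, seed4_center above 0.12 m and value of joint crank between 12.2164 and 12.9164 rad and velocity of joint crank between -0.4 and 0.4 rad/s); the robot touches nothing.
It fails at once if the crank turns faster than 7.5 rad/s either way (it runs away or is spun) (velocity of joint crank above 7.5 rad/s or velocity of joint crank below -7.5 rad/s).
It fails at once if the magnifier, the jar or the brush is moved more than 30 mm (distance of any of magnifier, jar, brush from where it was at the start of the episode above 0.03 m).
It also fails if it takes over 72 s, if anything falls off the work surface, if the arm or the gripper's body presses on something with over 40 N, if the wrist force passes 120 N, or if a joint passes its speed limit or range.

## Working session

There is one attempt and no reset: what is moved stays moved. The work goes in short steps, Python scripts to look and compute and a shell command to move; the robot and the scene stay as the last step left them, time stands still between calls to the robot, and variables do not carry over. Pictures are saved under pics/ and viewed, about 8 in all and at most 12, crops included, and the job is handed in when it is done.

```bash
mkdir -p pics; ls; python3 - <<'E'
from rig import bot
import cv2,numpy as np
s=bot.observe();print({k:np.round(v,2).tolist() for k,v in s.items()})
ims=[]
for c in("top","side"):
    d=bot.read_camera(c);cv2.imwrite(f"pics/{c}0.png",d["image"][:,:,::-1])
    for t in ["seeder","bay_mouth","tray_home","tray_center","tray_pull","cubby","crank_axis","handle_grip","magnifier","jar","brush","seed1_center","seed4_center"]:
        print(c,t,[(np.round(r["location"],0).tolist(),round(r["confidence"],2)) for r in bot.tip_of(c,t)])
E
```

```text
pics
{'time': 0.0, 'joints': [65.21, 36.06, 2.2, 87.0, -1.55, 57.08, -1.15], 'qd': [0.03, -0.06, -0.0, 0.05, 0.01, -0.0, -0.03], 'joint_torque': [-0.0, -56.34, 1.23, -19.34, 0.01, 0.01, 0.0], 'position': [233.03, -606.46, 403.79], 'tcp_rot': [-179.89, 0.0, 21.02], 'force': [0.11, 0.91, -0.19], 'torque': [-0.02, -0.02, 0.0], 'width': 1.0}
top seeder [([768.0, 142.0, 0.0], 0.73), ([497.0, 379.0, 19.0], 0.7), ([524.0, -40.0, -0.0], 0.66)]
top bay_mouth []
top tray_home [([523.0, -12.0, 17.0], 0.65)]
top tray_center [([498.0, 375.0, 19.0], 0.87), ([343.0, 173.0, 18.0], 0.73)]
top tray_pull [([250.0, 172.0, 28.0], 0.82)]
top cubby [([574.0, 398.0, 2.0], 0.56)]
top crank_axis []
top handle_grip [([538.0, -163.0, 196.0], 0.63)]
top magnifier []
top jar [([524.0, -9.0, 18.0], 0.69), ([766.0, 142.0, -2.0], 0.68)]
top brush []
top seed1_center []
top seed4_center [([528.0, -41.0, 250.0], 0.5)]
side seeder [([528.0, -39.0, -0.0], 0.84)]
side bay_mouth [([517.0, 34.0, 18.0], 0.89), ([522.0, -10.0, 20.0], 0.74)]
side tray_home [([522.0, -7.0, 18.0], 0.77)]
side tray_center [([342.0, 173.0, 20.0], 0.68), ([495.0, 384.0, 20.0], 0.6)]
side tray_pull [([257.0, 172.0, 29.0], 0.94)]
side cubby [([572.0, 399.0, 1.0], 0.82)]
side crank_axis []
side handle_grip [([540.0, -163.0, 198.0], 0.49)]
side magnifier [([479.0, -430.0, 2.0], 0.77)]
side jar [([767.0, 142.0, 1.0], 0.83), ([538.0, -165.0, 197.0], 0.72)]
side brush [([723.0, -196.0, -0.0], 0.64)]
side seed1_center []
side seed4_center [([496.0, 383.0, 23.0], 0.46), ([526.0, -39.0, 247.0], 0.39)]
```

View pics/top0.png

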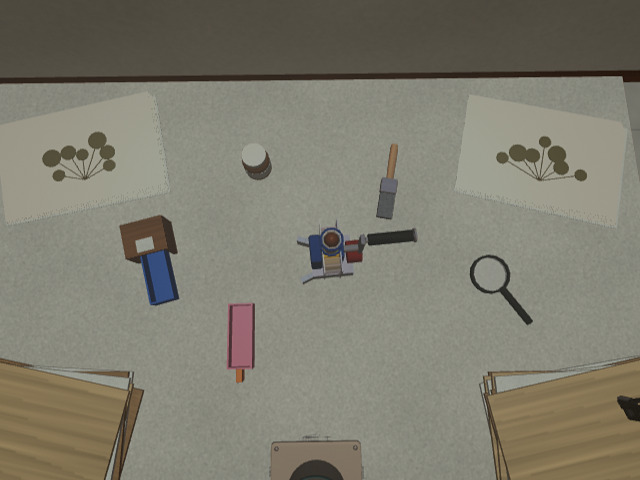

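View pics/side0.png

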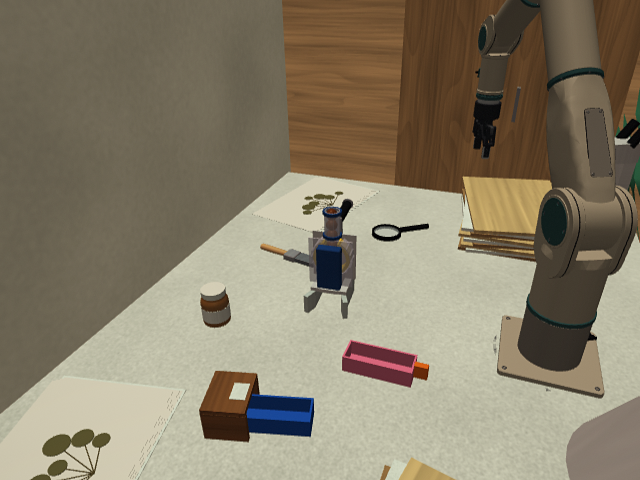

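The blue tray is at about (157,278) in the top picture, in the pigeonhole at (148,238). The pink tray at (241,340) is the look-alike. The counter is at (332,245), with its handle at (390,237). I choose the blue tray and will check it in a wrist close-up.

```bash
cat > h.py <<'E'
from rig import bot
import numpy as np, cv2
from scipy.spatial.transform import Rotation as Ro
def state():
    s=bot.observe();return s
def to(target,yaw=None):
    "tool-frame shift (TCP target) and twist from the present pose"
    s=bot.observe();R=Ro.from_euler('xyz',s["tcp_rot"],degrees=True).as_matrix()
    d=R.T@(np.array(target,float)-s["position"])
    print("t",round(s["time"],2),"pos",np.round(s["position"],1),"rot",np.round(s["tcp_rot"],1),"F",np.round(s["force"],1),"w",round(s["width"],2))
    print("shift",np.round(d,1),"twist",None if yaw is None else round(-((yaw-s["tcp_rot"][2]+180)%360-180),1))
def cam(c,name=None):
    s=bot.observe();d=bot.read_camera(c)
    if name: cv2.imwrite(f"pics/{name}.png",d["image"][:,:,::-1])
    K=np.array(d["intrinsics"])
    if c=="wrist":
        T=np.eye(4);T[:3,:3]=Ro.from_euler('xyz',s["tcp_rot"],degrees=True).as_matrix();T[:3,3]=s["position"]
        E=np.linalg.inv(T@np.array(d["mount"]))
    else: E=np.array(d["extrinsics"])
    return d["image"],K,E
def onplane(uv,z,K,E):
    uv=np.atleast_2d(np.array(uv,float));r=(np.linalg.inv(K)@np.c_[uv,np.ones(len(uv))].T)
    C=-E[:3,:3].T@E[:3,3];r=E[:3,:3].T@r
    return (C[:,None]+r*((z-C[2])/r[2])).T[:,:2]
def tips(c,things):
    for t in things: print(c,t,[(np.round(r["location"],1).tolist(),round(r["confidence"],2)) for r in bot.tip_of(c,t)])
E
python3 -c "
from h import *
to([420,-130,480])"
```

```text
t 1.4 pos [ 233.1 -606.8  404.7] rot [-180.   -0.   21.] F [-0.1  0.  -0. ] w 1.0
shift [ 345.4 -378.   -75.3] twist None
```

```bash
python3 -m pendant '[{"hand":1,"delta_pos":[33,-36,-8],"twist":0},{"hand":1,"delta_pos":[33,-36,-8],"twist":0},{"hand":1,"delta_pos":[33,-36,-8],"twist":0},{"hand":1,"delta_pos":[33,-36,-8],"twist":0},{"hand":1,"delta_pos":[33,-36,-8],"twist":0},{"hand":1,"delta_pos":[33,-36,-8],"twist":0},{"hand":1,"delta_pos":[33,-36,-8],"twist":0},{"hand":1,"delta_pos":[33,-36,-8],"twist":0},{"hand":1,"delta_pos":[33,-36,-8],"twist":0},{"hand":1,"delta_pos":[33,-36,-8],"twist":0}]'
python3 - <<'E'
from h import *
cam("wrist","w1");tips("wrist",["seeder","handle_grip","bay_mouth","tray_home","crank_axis"])
print(bot.observe()["joints"])
to([400,300,440])
E
```

```text
time: 2.4
position: [412.6, -151.4, 483.3]
tcp_rot: [179.6, 0.0, 20.2]
force: [0.7, -0.1, 1.0]
width: 0.998
wrist seeder [([522.0, -37.2, 0.1], 0.62)]
wrist handle_grip [([543.6, -162.1, 196.2], 0.75)]
wrist bay_mouth []
wrist tray_home []
wrist crank_axis []
[ 19.84911151  13.20535883  -3.83926704 112.21911147   1.49509449
  54.52119344 -54.65820347]
t 2.7 pos [ 411.8 -154.4  482.5] rot [1.797e+02 1.000e-01 2.010e+01] F [ 0.8 -1.5  0. ] w 1.0
shift [ 145.1 -431.    39.7] twist None
```

```bash
python3 -m pendant '[{"hand":1,"delta_pos":[15,-45,3],"twist":1},{"hand":1,"delta_pos":[15,-45,3],"twist":1},{"hand":1,"delta_pos":[15,-45,3],"twist":1},{"hand":1,"delta_pos":[15,-45,3],"twist":1},{"hand":1,"delta_pos":[15,-45,3],"twist":1},{"hand":1,"delta_pos":[15,-45,3],"twist":1},{"hand":1,"delta_pos":[15,-45,3],"twist":1},{"hand":1,"delta_pos":[15,-45,3],"twist":0},{"hand":1,"delta_pos":[15,-45,3],"twist":0},{"hand":1,"delta_pos":[15,-45,3],"twist":0}]'
python3 - <<'E'
from h import *
im,K,E=cam("wrist","w2");tips("wrist",["tray_center","cubby"])
hsv=cv2.cvtColor(im,cv2.COLOR_RGB2HSV)
m=cv2.inRange(hsv,(105,120,30),(130,255,255))
n,l,st,c=cv2.connectedComponentsWithStats(m)
k=1+np.argmax(st[1:,4]);print(st[k],c[k])
np.savez("w2.npz",im=im,K=K,E=E)
to([400,300,440],13)
E
```

```text
time: 3.7
position: [452.3, 307.7, 443.8]
tcp_rot: [179.0, 0.2, 9.4]
force: [0.9, -0.3, -0.3]
width: 0.999
wrist tray_center [([497.1, 380.0, 18.3], 0.88), ([342.2, 172.6, 21.0], 0.57)]
wrist cubby [([572.7, 399.8, -1.4], 0.74)]
[ 212  104   77  123 7134] [251.75035043 163.73058593]
t 3.85 pos [451.5 309.3 443.1] rot [179.1   0.2   9.8] F [-0.7 -0.6 -0.5] w 1.0
shift [-52.3   0.4   3.3] twist -3.2
```

View pics/w2.png

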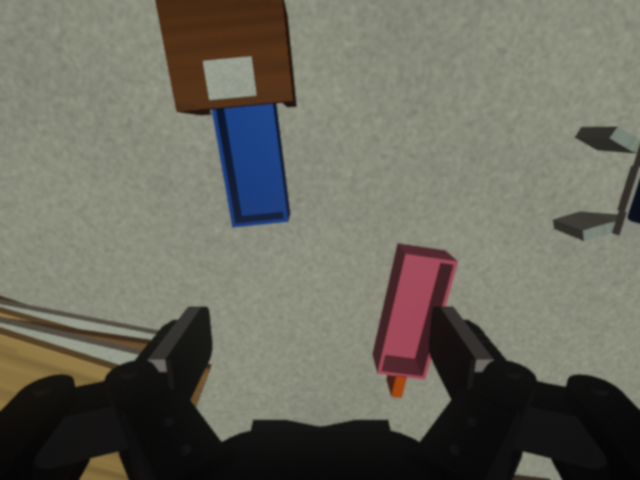

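```bash
python3 - <<'E'
from h import *
d=np.load("w2.npz");im,K,E=d["im"],d["K"],d["E"]
m=cv2.inRange(cv2.cvtColor(im,cv2.COLOR_RGB2HSV),(105,120,20),(130,255,255))
n,l,st,c=cv2.connectedComponentsWithStats(m);m=(l==1+np.argmax(st[1:,4]))
L=[];Rr=[]
for r in range(115,214,3):
    x=np.where(m[r])[0];L.append((x[0],r));Rr.append((x[-1]+1,r))
for n,p,z in(("L40",L,40),("R40",Rr,40),("R0",Rr,0)):
    w=onplane(p,z,K,E).astype(np.float32);v=cv2.fitLine(w,cv2.DIST_HUBER,0,.01,.01).ravel()
    print(n,v,np.degrees(np.arctan(v[1]/v[0])))
ys,xs=np.where(m);b=[(xs[ys==ys.max()].mean(),ys.max())];print(b,onplane(b,40,K,E),onplane(b,0,K,E))
print(onplane([(232,226),(289,217)],40,K,E))
E
```

```text
L40 [9.6438849e-01 2.6448974e-01 4.7853018e+02 4.0135129e+02] 15.336636
R40 [9.6608198e-01 2.5823551e-01 4.8827295e+02 3.4254471e+02] 14.965389
R0 [9.6608174e-01 2.5823656e-01 4.8442059e+02 3.4521664e+02] 14.965451
[(np.float64(234.0), np.int64(226))] [[417.56079841 383.32589984]] [[406.13395618 390.36620496]]
[[417.23114275 385.35237278]
 [436.0745472  328.78781522]]
```

```bash
python3 -c "
from h import *
to([480.8,372.8,260],15.1)"
```

```text
t 3.85 pos [451.5 309.3 443.1] rot [179.1   0.2   9.8] F [-0.7 -0.6 -0.5] w 1.0
shift [ 40.4 -60.4 182. ] twist -5.3
```

```bash
python3 -m pendant '[{"hand":1,"delta_pos":[6,-9,25],"twist":-1},{"hand":1,"delta_pos":[6,-9,25],"twist":-1},{"hand":1,"delta_pos":[6,-9,25],"twist":-1},{"hand":1,"delta_pos":[6,-9,25],"twist":-1},{"hand":1,"delta_pos":[6,-9,25],"twist":-1},{"hand":1,"delta_pos":[6,-9,25],"twist":0},{"hand":1,"delta_pos":[4,-6,25],"twist":0},{"hand":1,"delta_pos":[0,0,7],"twist":0},{"hand":1,"delta_pos":[0,0,0],"twist":0},{"hand":1,"delta_pos":[0,0,0],"twist":0}]'
python3 - <<'E'
from h import *
cam("wrist","w3");tips("wrist",["tray_center","cubby"])
to([480.8,372.8,179],15.1)
E
```

```text
time: 4.85
position: [492.3, 347.9, 253.5]
tcp_rot: [178.1, 0.3, 12.8]
force: [0.0, -0.3, -0.2]
width: 0.998
wrist tray_center [([495.9, 379.8, 18.6], 0.69)]
wrist cubby [([574.7, 399.2, 2.3], 0.61)]
t 5.0 pos [492.2 349.  254.1] rot [178.2   0.2  12.9] F [0.2 0.  0.4] w 1.0
shift [ -5.5 -28.1  74.3] twist -2.2
```

View pics/w3.png

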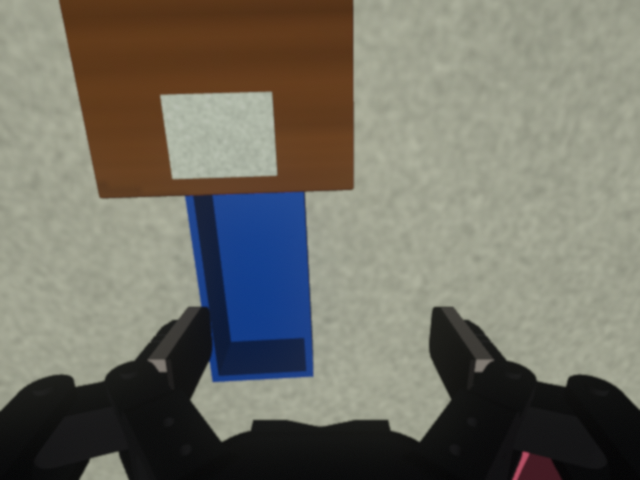

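```bash
cat >> h.py <<'E'
def gto(target,yaw=None):
    "same for the grasp point"
    s=bot.observe();R=Ro.from_euler('xyz',s["tcp_rot"],degrees=True).as_matrix()
    g=np.array(s["position"])+R[:,2]*155
    print("t",round(s["time"],2),"grasp",np.round(g,1),"rot",np.round(s["tcp_rot"],2),"F",np.round(s["force"],1),"w",round(s["width"],2))
    print("shift",np.round(R.T@(np.array(target,float)-g),1),"twist",None if yaw is None else round(-((yaw-s["tcp_rot"][2]+180)%360-180),1))
E
python3 -c "
from h import *
gto([480.8,372.8,75],15.1)"
```

```text
t 5.0 grasp [492.7 344.1  99.2] rot [178.19   0.2   12.9 ] F [0.2 0.  0.4] w 1.0
shift [ -5.1 -31.4  23.3] twist -2.2
```

```bash
python3 -m pendant '[{"hand":1,"delta_pos":[-1,-6,2],"twist":-1},{"hand":1,"delta_pos":[-1,-6,2],"twist":-1},{"hand":1,"delta_pos":[-1,-6,2],"twist":-1},{"hand":1,"delta_pos":[-1,-6,2],"twist":-1},{"hand":1,"delta_pos":[-1,-6,2],"twist":0},{"hand":1,"delta_pos":[0,-3,2],"twist":0},{"hand":1,"delta_pos":[0,0,2],"twist":0},{"hand":1,"delta_pos":[0,0,0],"twist":0},{"hand":1,"delta_pos":[0,0,0],"twist":0},{"hand":1,"delta_pos":[0,0,0],"twist":0}]'
python3 -c "
from h import *
gto([479.9,373.8,22],15.1)"
```

```text
time: 6.0
position: [476.9, 383.4, 240.1]
tcp_rot: [178.3, 0.2, 17.4]
force: [0.4, 0.1, 0.7]
width: 0.999
t 6.0 grasp [477.9 378.9  85.1] rot [1.7832e+02 1.6000e-01 1.7400e+01] F [0.4 0.1 0.7] w 1.0
shift [ 0.6  3.6 63.3] twist 2.3
```

```bash
python3 -m pendant '[{"hand":1,"delta_pos":[0,1,9],"twist":1},{"hand":1,"delta_pos":[0,1,9],"twist":1},{"hand":1,"delta_pos":[0,1,9],"twist":0},{"hand":1,"delta_pos":[0,0,9],"twist":0},{"hand":1,"delta_pos":[0,0,9],"twist":0},{"hand":1,"delta_pos":[0,0,9],"twist":0},{"hand":1,"delta_pos":[0,0,9],"twist":0},{"hand":1,"delta_pos":[0,0,0],"twist":0},{"hand":1,"delta_pos":[0,0,0],"twist":0},{"hand":1,"delta_pos":[0,0,0],"twist":0}]'
python3 -c "
from h import *
gto([479.9,373.8,22],15.1)"
```

```text
time: 7.0
position: [478.4, 377.1, 170.2]
tcp_rot: [178.2, 0.2, 15.1]
force: [-0.1, 0.7, -0.8]
width: 1.001
t 7.0 grasp [479.1 372.4  15.3] rot [178.23   0.2   15.15] F [-0.1  0.7 -0.8] w 1.0
shift [ 1.1 -1.  -6.8] twist 0.0
```

```bash
python3 -m pendant '[{"hand":1,"delta_pos":[0,0,-6],"twist":0},{"hand":1,"delta_pos":[0,0,0],"twist":0},{"hand":0,"delta_pos":[0,0,0],"twist":0},{"hand":0,"delta_pos":[0,0,0],"twist":0},{"hand":0,"delta_pos":[0,0,0],"twist":0},{"hand":0,"delta_pos":[0,0,0],"twist":0},{"hand":0,"delta_pos":[0,0,0],"twist":0},{"hand":0,"delta_pos":[0,0,0],"twist":0},{"hand":0,"delta_pos":[0,0,0],"twist":0},{"hand":0,"delta_pos":[0,0,0],"twist":0}]'
python3 -c "
from h import *
gto([380.9,347,22],15.1)"
```

```text
time: 8.0
position: [479.0, 378.0, 179.1]
tcp_rot: [178.3, 0.0, 15.1]
force: [-0.1, -1.2, 1.8]
width: 0.669
t 8.0 grasp [480.2 373.6  24.1] rot [178.34   0.    15.14] F [-0.1 -1.2  1.8] w 0.67
shift [-102.8   -0.3    2.1] twist 0.0
```

```bash
python3 -m pendant '[{"hand":0,"delta_pos":[-8,0,0],"twist":0},{"hand":0,"delta_pos":[-12,0,0],"twist":0},{"hand":0,"delta_pos":[-12,0,0],"twist":0},{"hand":0,"delta_pos":[-12,0,0],"twist":0},{"hand":0,"delta_pos":[-12,0,0],"twist":0},{"hand":0,"delta_pos":[-12,0,0],"twist":0},{"hand":0,"delta_pos":[-12,0,0],"twist":0},{"hand":0,"delta_pos":[-12,0,0],"twist":0},{"hand":0,"delta_pos":[-4,0,0],"twist":0},{"hand":0,"delta_pos":[0,0,0],"twist":0}]'
python3 - <<'E'
from h import *
gto([380.9,347,22],15.1)
cam("side");tips("side",["tray_center","tray_pull"])
E
```

```text
time: 9.0
position: [381.8, 351.7, 179.2]
tcp_rot: [178.5, -0.3, 15.0]
force: [0.8, -0.3, -0.8]
width: 0.669
t 9.0 grasp [383.7 348.   24.2] rot [178.52  -0.32  15.05] F [ 0.8 -0.3 -0.8] w 0.67
shift [-3.   0.2  2.2] twist -0.1
side tray_center [([399.0, 354.0, 19.5], 0.85), ([342.6, 171.6, 18.7], 0.66)]
side tray_pull [([255.0, 174.8, 25.8], 0.74), ([723.2, -197.7, 2.2], 0.69), ([485.0, 375.0, 33.8], 0.64)]
```

```bash
python3 - <<'E'
from h import *
im,K,E=cam("top")
np.savez("t1.npz",im=im,K=K,E=E)
tips("top",["seeder","handle_grip","bay_mouth","tray_home"])
a=cv2.resize(im[200:300,270:430],None,fx=5,fy=5,interpolation=cv2.INTER_CUBIC)
cv2.imwrite("pics/t1c.png",a[:,:,::-1])
E
```

```text
top seeder [([525.2, -39.7, 0.8], 0.67)]
top handle_grip [([538.4, -158.0, 194.3], 0.79)]
top bay_mouth []
top tray_home [([525.4, -8.6, 16.9], 0.72)]
```

View pics/w1.png

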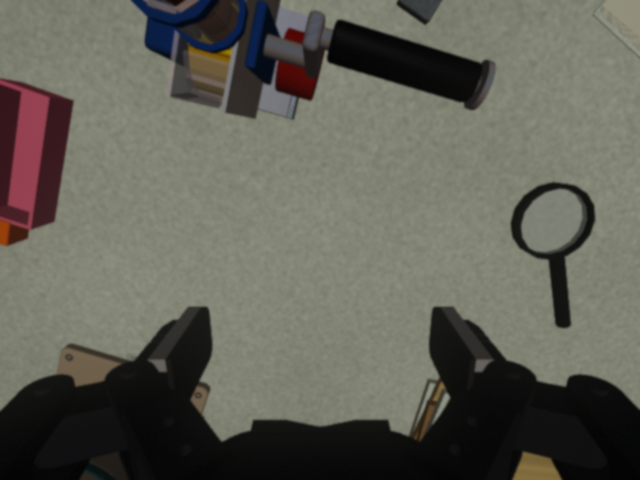

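View pics/t1c.png

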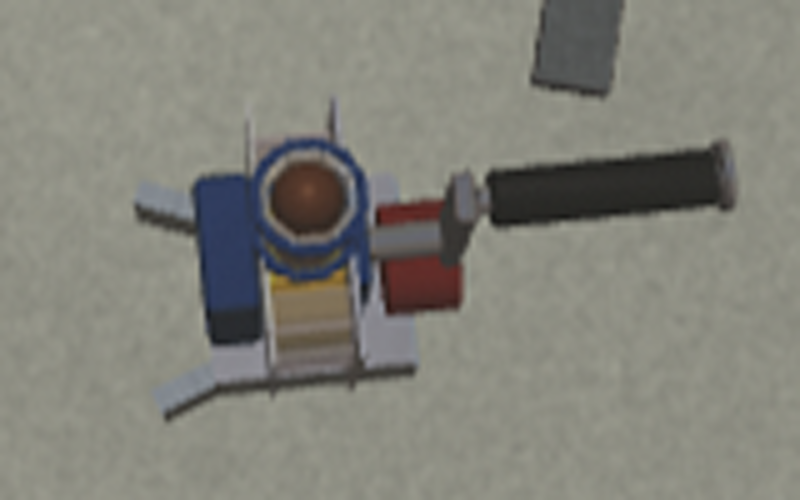

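```bash
python3 - <<'E'
from h import *
d=np.load("t1.npz");K,E=d["K"],d["E"]
def P(l,z): return onplane(np.array(l)/5+[270,200],z,K,E)
def ang(a,b): v=b-a; return np.degrees(np.arctan2(-(v[0]),v[1]))
t=P([(147,182),(138,200),(155,390),(166,407)],50);print("tips",t.round(1),t.mean(0).round(1))
e=P([(415,367),(218,381)],50);print("edge",e.round(1),ang(*e))
h=P([(722,175),(492,198)],197);print("handle",h.round(1),h.mean(0).round(1),ang(*h))
g=P([(308,195)],250);print("tube",g.round(1))
d1=P([(160,195),(160,400)],50);print(d1)
E
```

```text
tips [[571.6  31.7]
 [562.8  36.1]
 [471.1  28.4]
 [463.   23.2]] [517.1  29.8]
edge [[480.2 -94.9]
 [474.9  -1.5]] 3.227171209234948
handle [[ 541.2 -214.3]
 [ 532.9 -118.2]] [ 537.  -166.3] 4.97001090556539
tube [[524.9 -40.5]]
[[565.09883871  25.47018434]
 [466.35313681  26.05095668]]
```

```bash
python3 -m pendant '[{"hand":0,"delta_pos":[0,0,-14],"twist":0},{"hand":0,"delta_pos":[0,0,-14],"twist":0},{"hand":0,"delta_pos":[0,0,-14],"twist":0},{"hand":0,"delta_pos":[0,0,-14],"twist":0},{"hand":0,"delta_pos":[0,0,-14],"twist":-8},{"hand":0,"delta_pos":[0,0,-14],"twist":-8},{"hand":0,"delta_pos":[0,0,-14],"twist":-8},{"hand":0,"delta_pos":[0,0,0],"twist":-8},{"hand":0,"delta_pos":[0,0,0],"twist":-8},{"hand":0,"delta_pos":[0,0,0],"twist":0}]'
python3 - <<'E'
from h import *
gto([511,104.5,120],95.5)
E
```

```text
time: 10.4
position: [384.9, 353.3, 289.6]
tcp_rot: [178.2, 0.2, 56.3]
force: [0.8, -0.6, -2.1]
width: 0.669
t 10.4 grasp [388.6 350.3 134.7] rot [1.7823e+02 1.7000e-01 5.6260e+01] F [ 0.8 -0.6 -2.1] w 0.67
shift [-136.4  237.7   22.4] twist -39.2
```

```bash
python3 -m pendant '[{"hand":0,"delta_pos":[-7,12,0],"twist":0},{"hand":0,"delta_pos":[-14,24,1],"twist":0},{"hand":0,"delta_pos":[-16,28,1],"twist":0},{"hand":0,"delta_pos":[-16,28,1],"twist":0},{"hand":0,"delta_pos":[-16,28,1],"twist":0},{"hand":0,"delta_pos":[-16,28,1],"twist":0},{"hand":0,"delta_pos":[-16,28,1],"twist":0},{"hand":0,"delta_pos":[-14,24,1],"twist":0},{"hand":0,"delta_pos":[-7,12,0],"twist":0},{"hand":0,"delta_pos":[0,0,0],"twist":0}]'
python3 - <<'E'
from h import *
gto([511,104.5,60],95.5)
E
```

```text
time: 11.4
position: [496.7, 113.3, 291.3]
tcp_rot: [177.8, 0.5, 54.1]
force: [-0.8, 0.4, -0.9]
width: 0.666
t 11.4 grasp [500.7 108.8 136.4] rot [177.83   0.47  54.13] F [-0.8  0.4 -0.9] w 0.67
shift [ 3.2  8.  76.8] twist -41.4
```

```bash
python3 -m pendant '[{"hand":0,"delta_pos":[0,1,4],"twist":-4},{"hand":0,"delta_pos":[0,1,8],"twist":-8},{"hand":0,"delta_pos":[0,1,8],"twist":-8},{"hand":0,"delta_pos":[0,1,8],"twist":-8},{"hand":0,"delta_pos":[0,1,8],"twist":-8},{"hand":0,"delta_pos":[0,1,8],"twist":-5},{"hand":0,"delta_pos":[0,1,8],"twist":0},{"hand":0,"delta_pos":[0,0,8],"twist":0},{"hand":0,"delta_pos":[0,0,0],"twist":0},{"hand":0,"delta_pos":[0,0,0],"twist":0}]'
python3 - <<'E'
from h import *
gto([511,104.5,30],95.5)
cam("side","s2");tips("side",["tray_center","tray_pull","bay_mouth","seeder"])
E
```

```text
time: 12.4
position: [502.1, 111.1, 230.3]
tcp_rot: [178.7, 1.9, 95.8]
force: [0.1, -0.2, -1.3]
width: 0.672
t 12.4 grasp [506.1 106.2  75.5] rot [178.72   1.95  95.81] F [ 0.1 -0.2 -1.3] w 0.67
shift [-0.7  3.7 45.6] twist 0.3
side tray_center [([344.7, 175.0, 19.4], 0.83), ([502.2, 124.1, 72.9], 0.77)]
side tray_pull [([492.0, 213.9, 80.2], 0.77), ([255.9, 172.8, 28.0], 0.61)]
side bay_mouth [([504.5, 126.3, 76.1], 0.53)]
side seeder [([525.3, -40.9, 2.0], 0.68)]
```

View pics/s2.png

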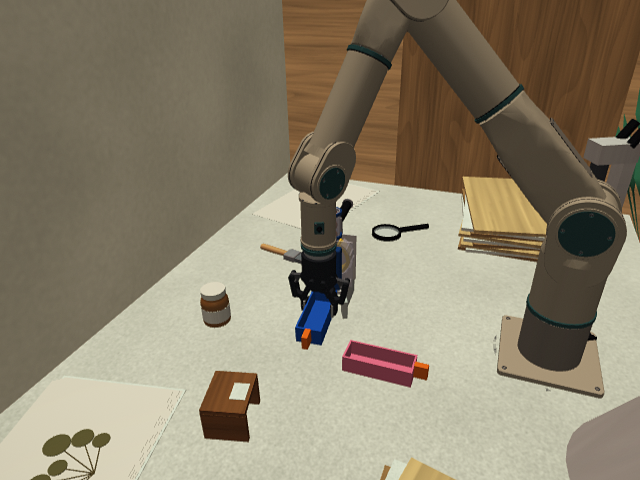

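```bash
python3 -m pendant '[{"hand":0,"delta_pos":[0,1,4],"twist":0},{"hand":0,"delta_pos":[0,1,6],"twist":0},{"hand":0,"delta_pos":[0,1,6],"twist":0},{"hand":0,"delta_pos":[0,1,6],"twist":0},{"hand":0,"delta_pos":[0,0,6],"twist":0},{"hand":0,"delta_pos":[0,0,6],"twist":0},{"hand":0,"delta_pos":[0,0,6],"twist":0},{"hand":0,"delta_pos":[0,0,3],"twist":0},{"hand":0,"delta_pos":[0,0,0],"twist":0},{"hand":0,"delta_pos":[0,0,0],"twist":0}]'
python3 - <<'E'
from h import *
gto([525-.096*95,-39.8+.995*95,27],95.5)
cam("top","t2");tips("top",["tray_center","tray_pull","seeder"])
E
```

```text
time: 13.65
position: [508.0, 109.8, 183.5]
tcp_rot: [178.7, 1.9, 95.8]
force: [0.5, -0.2, -2.4]
width: 0.668
t 13.65 grasp [512.  104.9  28.7] rot [178.71   1.94  95.79] F [ 0.5 -0.2 -2.4] w 0.67
shift [-50.2  -1.3   3.3] twist 0.3
top tray_center [([341.5, 172.4, 17.8], 0.6)]
top tray_pull [([247.5, 173.5, 31.6], 0.86), ([501.4, 211.5, 31.4], 0.52)]
top seeder []
```

```bash
python3 -m pendant '[{"hand":0,"delta_pos":[-3,0,1],"twist":0},{"hand":0,"delta_pos":[-6,0,1],"twist":0},{"hand":0,"delta_pos":[-6,0,0],"twist":0},{"hand":0,"delta_pos":[-6,0,0],"twist":0},{"hand":0,"delta_pos":[-6,0,0],"twist":0},{"hand":0,"delta_pos":[-6,0,0],"twist":0},{"hand":0,"delta_pos":[-6,0,0],"twist":0},{"hand":0,"delta_pos":[-6,0,0],"twist":0},{"hand":0,"delta_pos":[-3,0,0],"twist":0},{"hand":0,"delta_pos":[0,0,0],"twist":0}]'
python3 - <<'E'
from h import *
gto([525-.096*95,-39.8+.995*95,23],95.5)
E
```

```text
time: 14.85
position: [513.7, 56.0, 183.9]
tcp_rot: [178.6, 2.0, 95.6]
force: [-0.4, -0.1, -1.4]
width: 0.669
t 14.85 grasp [517.9  51.   29.1] rot [178.63   2.    95.63] F [-0.4 -0.1 -1.4] w 0.67
shift [ 4.2 -1.8  5.9] twist 0.1
```

```bash
python3 -m pendant '[{"hand":0,"delta_pos":[0,0,3],"twist":0},{"hand":0,"delta_pos":[0,0,2],"twist":0},{"hand":0,"delta_pos":[0,0,0],"twist":0},{"hand":1,"delta_pos":[0,0,0],"twist":0},{"hand":1,"delta_pos":[0,0,0],"twist":0},{"hand":1,"delta_pos":[0,0,0],"twist":0},{"hand":1,"delta_pos":[0,0,0],"twist":0},{"hand":1,"delta_pos":[0,0,-10],"twist":0},{"hand":1,"delta_pos":[0,0,-15],"twist":0},{"hand":1,"delta_pos":[0,0,-15],"twist":0}]'
python3 - <<'E'
from h import *
gto([525-.096*95,-39.8+.995*95,23],95.5)
E
```

```text
time: 15.85
position: [512.2, 58.9, 219.9]
tcp_rot: [178.7, 2.0, 95.9]
force: [0.2, 0.6, -0.1]
width: 1.004
t 15.85 grasp [516.2  53.9  65.1] rot [178.73   2.    95.86] F [ 0.2  0.6 -0.1] w 1.0
shift [ 2.3 -1.2 42. ] twist 0.4
```

```bash
python3 -m pendant '[{"hand":1,"delta_pos":[0,0,-15],"twist":0},{"hand":1,"delta_pos":[8,0,-5],"twist":0},{"hand":1,"delta_pos":[14,0,0],"twist":0},{"hand":1,"delta_pos":[16,0,0],"twist":0},{"hand":1,"delta_pos":[16,0,0],"twist":0},{"hand":1,"delta_pos":[16,0,0],"twist":0},{"hand":0.7,"delta_pos":[16,0,0],"twist":0},{"hand":0.7,"delta_pos":[10,0,0],"twist":0},{"hand":0.7,"delta_pos":[0,0,0],"twist":0},{"hand":0.7,"delta_pos":[0,0,0],"twist":0}]'
python3 - <<'E'
from h import *
cam("side");tips("side",["tray_center","tray_pull"])
cam("top");tips("top",["tray_center","tray_pull"])
cam("wrist","w4");tips("wrist",["tray_pull"])
gto([507.4,157.5,28],95.6)
E
```

```text
time: 16.85
position: [499.4, 166.4, 238.1]
tcp_rot: [178.7, 1.8, 96.2]
force: [0.4, -0.8, 0.0]
width: 0.701
side tray_center [([515.9, 74.1, 23.5], 0.88), ([343.3, 172.7, 18.3], 0.56)]
side tray_pull [([503.8, 157.6, 32.1], 0.86), ([527.0, -39.1, -0.3], 0.63), ([255.4, 172.7, 28.0], 0.6)]
top tray_center [([342.4, 174.3, 18.6], 0.81)]
top tray_pull [([248.9, 173.3, 28.9], 0.82)]
wrist tray_pull [([505.6, 157.7, 28.9], 0.92)]
t 17.25 grasp [504.  161.2  83.6] rot [178.62   1.77  96.05] F [-0.6 -0.1  0.3] w 0.7
shift [-2.3  1.6 55.8] twist 0.5
```

View pics/w4.png

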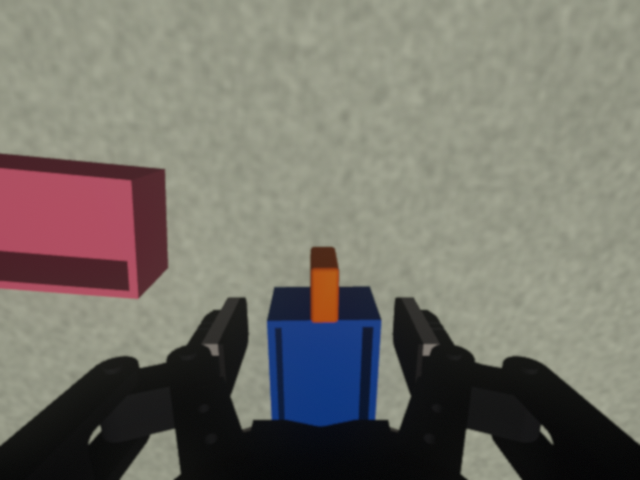

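```bash
python3 -m pendant '[{"hand":0.7,"delta_pos":[1,2,6],"twist":0},{"hand":0.7,"delta_pos":[1,0,10],"twist":0},{"hand":0.7,"delta_pos":[0,0,10],"twist":0},{"hand":0.7,"delta_pos":[0,0,10],"twist":0},{"hand":0.7,"delta_pos":[0,0,10],"twist":0},{"hand":0.7,"delta_pos":[0,0,5],"twist":0},{"hand":0.7,"delta_pos":[0,0,0],"twist":0},{"hand":0,"delta_pos":[0,0,0],"twist":0},{"hand":0,"delta_pos":[0,0,0],"twist":0},{"hand":0,"delta_pos":[0,0,0],"twist":0}]'
python3 - <<'E'
from h import *
gto([525-.096*120,-39.8+.995*120,28],95.5)
E
```

```text
time: 18.25
position: [503.1, 165.9, 182.0]
tcp_rot: [178.7, 1.8, 96.0]
force: [-0.4, 0.6, 0.4]
width: 0.195
t 18.25 grasp [507.1 161.4  27.1] rot [178.71   1.8   96.03] F [-0.4  0.6  0.4] w 0.19
shift [-82.   -2.3   1.6] twist 0.5
```

```bash
python3 -m pendant '[{"hand":0,"delta_pos":[0,0,0],"twist":0},{"hand":0,"delta_pos":[-4,0,0],"twist":0},{"hand":0,"delta_pos":[-8,-1,0],"twist":0},{"hand":0,"delta_pos":[-8,0,0],"twist":0},{"hand":0,"delta_pos":[-8,0,0],"twist":0},{"hand":0,"delta_pos":[-8,0,0],"twist":0},{"hand":0,"delta_pos":[-8,0,0],"twist":0},{"hand":0,"delta_pos":[-8,0,0],"twist":0},{"hand":0,"delta_pos":[-8,0,0],"twist":0},{"hand":0,"delta_pos":[-4,0,0],"twist":0}]'
python3 - <<'E'
from h import *
gto([525-.096*122,-39.8+.995*122,28],95.5)
E
```

```text
time: 19.25
position: [509.3, 95.3, 184.6]
tcp_rot: [178.7, 1.8, 95.9]
force: [-1.1, 0.4, -2.2]
width: 0.155
t 19.25 grasp [513.3  90.8  29.7] rot [178.7    1.83  95.9 ] F [-1.1  0.4 -2.2] w 0.15
shift [-9.1 -1.   2. ] twist 0.4
```

```bash
python3 -m pendant '[{"hand":0,"delta_pos":[-2,0,0],"twist":0},{"hand":0,"delta_pos":[-2,0,0],"twist":0},{"hand":0,"delta_pos":[-2,0,0],"twist":0},{"hand":0,"delta_pos":[-2,0,0],"twist":0},{"hand":0,"delta_pos":[-2,0,0],"twist":0},{"hand":0,"delta_pos":[-2,0,0],"twist":0},{"hand":0,"delta_pos":[-2,0,0],"twist":0},{"hand":0,"delta_pos":[-2,0,0],"twist":0},{"hand":0,"delta_pos":[-2,0,0],"twist":0},{"hand":0,"delta_pos":[-2,0,0],"twist":0}]'
python3 - <<'E'
from h import *
gto([525-.096*122,-39.8+.995*122,28],95.5)
cam("side");tips("side",["tray_center","tray_pull"])
E
```

```text
time: 20.25
position: [510.0, 85.0, 186.8]
tcp_rot: [178.5, 0.7, 96.2]
force: [-2.1, 5.3, 1.3]
width: 0.152
t 20.25 grasp [514.3  83.5  31.9] rot [178.47   0.71  96.25] F [-2.1  5.3  1.3] w 0.15
shift [-1.7 -1.3  3.9] twist 0.7
side tray_center [([345.5, 174.2, 20.2], 0.65), ([523.1, -7.4, 24.3], 0.58)]
side tray_pull [([256.8, 171.2, 27.1], 0.82), ([511.8, 82.4, 35.8], 0.78)]
```

```bash
python3 -m pendant '[{"hand":0,"delta_pos":[0,0,2],"twist":0},{"hand":0,"delta_pos":[-1,0,2],"twist":0},{"hand":0,"delta_pos":[-2,0,0],"twist":0},{"hand":0,"delta_pos":[-2,0,0],"twist":0},{"hand":0,"delta_pos":[0,0,0],"twist":0},{"hand":0.5,"delta_pos":[0,0,0],"twist":0},{"hand":0.5,"delta_pos":[0,0,0],"twist":0},{"hand":0.5,"delta_pos":[0,0,-10],"twist":0},{"hand":0.5,"delta_pos":[0,0,-20],"twist":0},{"hand":0.5,"delta_pos":[0,0,-20],"twist":0}]'
python3 - <<'E'
from h import *
gto([525-.096*122,-39.8+.995*122,28],95.5)
cam("side");tips("side",["tray_center","tray_pull"])
cam("wrist","w5");tips("wrist",["tray_pull"])
gto([525-.096*122,-39.8+.995*122,28],95.5)
E
```

```text
time: 21.4
position: [508.4, 81.0, 233.5]
tcp_rot: [178.7, 0.8, 96.4]
force: [0.3, -0.2, 0.1]
width: 0.498
t 21.4 grasp [512.1  79.3  78.6] rot [178.71   0.77  96.41] F [ 0.3 -0.2  0.1] w 0.5
shift [ 2.8  0.3 50.5] twist 0.9
side tray_center [([521.8, -7.9, 22.0], 0.85), ([341.4, 169.6, 19.1], 0.7)]
side tray_pull [([513.2, 82.2, 32.2], 0.73), ([255.7, 173.0, 31.1], 0.68)]
wrist tray_pull [([512.9, 79.6, 28.9], 0.86)]
t 21.65 grasp [512.3  79.4  77.7] rot [178.65   0.75  96.38] F [ 0.   0.6 -0.3] w 0.5
shift [ 2.7  0.1 49.7] twist 0.9
```

View pics/w5.png

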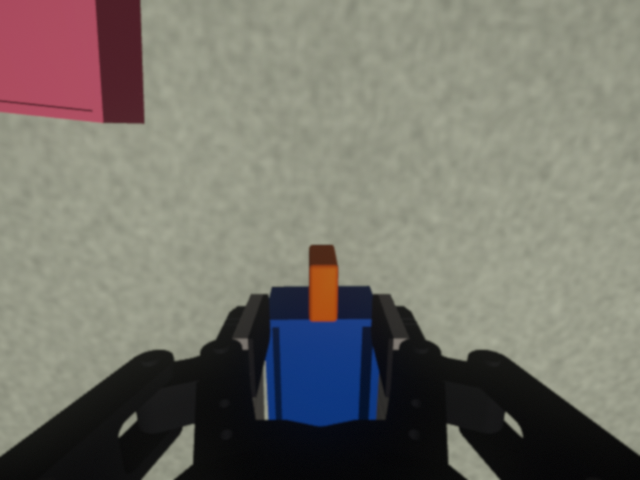

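```bash
python3 -m pendant '[{"hand":0.7,"delta_pos":[0,0,-14],"twist":0},{"hand":0.7,"delta_pos":[0,0,-25],"twist":0},{"hand":0.7,"delta_pos":[0,0,-30],"twist":0},{"hand":0.7,"delta_pos":[0,0,-30],"twist":0},{"hand":0.7,"delta_pos":[0,0,-30],"twist":0},{"hand":0.7,"delta_pos":[0,0,-30],"twist":0},{"hand":0.7,"delta_pos":[0,0,-30],"twist":0},{"hand":0.7,"delta_pos":[0,0,-25],"twist":0},{"hand":0.7,"delta_pos":[0,0,-12],"twist":0},{"hand":0.7,"delta_pos":[0,0,0],"twist":0}]'
python3 - <<'E'
from h import *
gto([538,-174,300],95.5)
E
```

```text
time: 22.65
position: [500.7, 84.2, 467.9]
tcp_rot: [179.4, 0.8, 96.7]
force: [0.5, 1.0, 0.2]
width: 0.698
t 22.65 grasp [502.7  82.3 312.9] rot [179.38   0.8   96.73] F [0.5 1.  0.2] w 0.7
shift [-258.4    4.9   16.6] twist 1.2
```

```bash
python3 -m pendant '[{"hand":0.7,"delta_pos":[-15,0,0],"twist":0.5},{"hand":0.7,"delta_pos":[-28,0,0],"twist":0.5},{"hand":0.7,"delta_pos":[-32,1,0],"twist":0},{"hand":0.7,"delta_pos":[-35,1,0],"twist":0},{"hand":0.7,"delta_pos":[-35,1,0],"twist":0},{"hand":0.7,"delta_pos":[-35,1,0],"twist":0},{"hand":0.7,"delta_pos":[-34,1,0],"twist":0},{"hand":0.7,"delta_pos":[-28,0,0],"twist":0},{"hand":0.7,"delta_pos":[-14,0,0],"twist":0},{"hand":0.7,"delta_pos":[0,0,0],"twist":0}]'
python3 - <<'E'
from h import *
cam("wrist","w6");tips("wrist",["handle_grip","seeder"])
cam("side");tips("side",["handle_grip","seeder","tray_center","tray_pull"])
cam("top");tips("top",["handle_grip","tray_pull"])
gto([538,-174,197],95.5)
E
```

```text
time: 23.65
position: [527.3, -191.0, 455.3]
tcp_rot: [-179.0, 0.6, 95.5]
force: [-0.7, 1.4, -0.1]
width: 0.7
wrist handle_grip [([541.6, -162.7, 194.9], 0.59)]
wrist seeder [([519.7, -39.9, 2.1], 0.58)]
side handle_grip [([541.4, -162.7, 196.9], 0.54)]
side seeder [([527.2, -39.2, -0.5], 0.68)]
side tray_center [([525.5, -10.4, 22.1], 0.89), ([343.9, 172.2, 21.4], 0.81)]
side tray_pull [([514.0, 76.1, 31.2], 0.91)]
top handle_grip [([539.6, -159.0, 195.1], 0.89)]
top tray_pull [([518.5, 76.9, 28.7], 0.72), ([245.5, 173.6, 31.2], 0.58)]
t 24.2 grasp [ 526.  -189.4  302.4] rot [-179.18    0.63   95.77] F [ 0.4 -0.1  0.1] w 0.7
shift [ 15.3  15.  105. ] twist 0.3
```

View pics/w6.png

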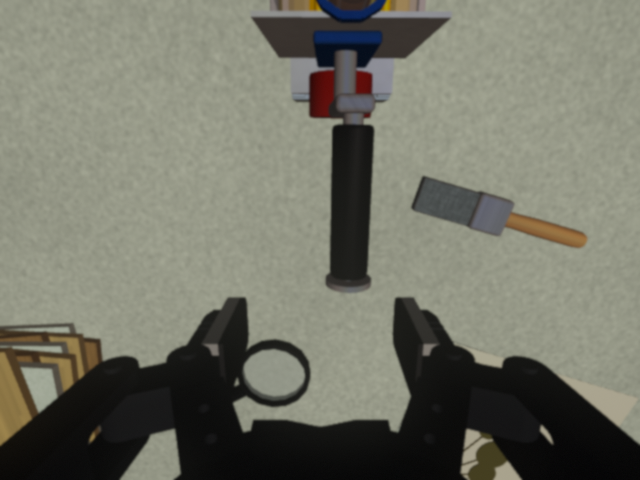

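```bash
python3 - <<'E'
from h import *
im,K,E=cam("wrist")
p=onplane([(352.5,126),(348.5,276)],197,K,E);print(p,p.mean(0))
v=p[0]-p[1];print(np.hypot(*v),np.degrees(np.arctan2(-v[0],v[1])))
gto([p.mean(0)[0]+1,p.mean(0)[1]-10,197],95.5)
E
```

```text
[[ 535.65215806 -114.47262055]
 [ 545.08463706 -208.97331255]] [ 540.36839756 -161.72296655]
94.9702713930705 5.7000335960772475
t 24.25 grasp [ 526.  -189.6  302.3] rot [-179.18    0.63   95.75] F [ 0.6 -0.  -0.8] w 0.7
shift [ 17.4  18.6 104.9] twist 0.3
```

```bash
python3 -m pendant '[{"hand":0.7,"delta_pos":[3,3,6],"twist":0},{"hand":0.7,"delta_pos":[5,6,8],"twist":0},{"hand":0.7,"delta_pos":[5,6,10],"twist":0},{"hand":0.7,"delta_pos":[3,3,12],"twist":0},{"hand":0.7,"delta_pos":[1,1,12],"twist":0},{"hand":0.7,"delta_pos":[0,0,12],"twist":0},{"hand":0.7,"delta_pos":[0,0,12],"twist":0},{"hand":0.7,"delta_pos":[0,0,10],"twist":0},{"hand":0.7,"delta_pos":[0,0,5],"twist":0},{"hand":0.7,"delta_pos":[0,0,0],"twist":0}]'
python3 - <<'E'
from h import *
gto([541.4,-171.7,197],95.7)
E
```

```text
time: 25.25
position: [544.9, -168.0, 359.9]
tcp_rot: [-179.0, 0.5, 95.8]
force: [0.2, 0.5, -0.6]
width: 0.699
t 25.25 grasp [ 542.3 -169.7  204.9] rot [-178.97    0.52   95.79] F [ 0.2  0.5 -0.6] w 0.7
shift [-1.9 -1.   7.9] twist 0.1
```

```bash
python3 -m pendant '[{"hand":0.7,"delta_pos":[-1,-1,4],"twist":0},{"hand":0.7,"delta_pos":[0,0,3],"twist":0},{"hand":0.7,"delta_pos":[0,0,0],"twist":0},{"hand":0,"delta_pos":[0,0,0],"twist":0},{"hand":0,"delta_pos":[0,0,0],"twist":0},{"hand":0,"delta_pos":[0,0,0],"twist":0},{"hand":0,"delta_pos":[0,0,0],"twist":0},{"hand":0,"delta_pos":[0,0,0],"twist":0},{"hand":0,"delta_pos":[0,0,0],"twist":0},{"hand":0,"delta_pos":[0,0,0],"twist":0}]'
cat >> h.py <<'E'
A=None
def crank(top=None,save=False):
    "angle/radius of the grasp point about the axis, in counter x-z; forces along counter axes"
    import json,os
    s=bot.observe();R=Ro.from_euler('xyz',s["tcp_rot"],degrees=True).as_matrix()
    g=np.array(s["position"])+R[:,2]*155
    if save: json.dump(g.tolist(),open("top.json","w"))
    g0=np.array(json.load(open("top.json")))
    y=np.radians(95.7);ux=np.array([np.sin(y),-np.cos(y),0]);uy=np.array([np.cos(y),np.sin(y),0])
    C=g0-[0,0,65];d=g-C;a=np.degrees(np.arctan2(d@ux,d[2]))
    F=np.array(s["force"])
    print("t",round(s["time"],2),"ang",round(a,1),"rad",round(np.hypot(d@ux,d[2]),1),"along y",round(d@uy,1),"rot",np.round(s["tcp_rot"],1),"w",round(s["width"],2),"F x,y,z",np.round([F@ux,F@uy,F[2]],1))
    return a,C,ux,uy,g,R
def nxt(step,n):
    "tool shifts for n rows of step degrees, starting from present place, aimed at the true circle"
    a,C,ux,uy,g,R=crank();c0=R@[0,0,0];q=g
    for i in range(1,n+1):
        t=np.radians(a+step*i);p=C+ux*65*np.sin(t)+np.array([0,0,65*np.cos(t)])+0*uy
        print(np.round(R.T@(p-q),1).tolist());q=p
E
python3 -c "
from h import *
crank(save=True);nxt(9,10)"
```

```text
time: 26.25
position: [544.3, -169.7, 354.0]
tcp_rot: [-179.2, 0.6, 95.7]
force: [0.3, -0.1, -1.0]
width: 0.271
t 26.25 ang 0.0 rad 65.0 along y 0.0 rot [-179.2    0.6   95.7] w 0.27 F x,y,z [ 0.3 -0.2 -1. ]
t 26.25 ang 0.0 rad 65.0 along y 0.0 rot [-179.2    0.6   95.7] w 0.27 F x,y,z [ 0.3 -0.2 -1. ]
[0.0, 10.2, 0.6]
[0.0, 10.0, 2.2]
[0.0, 9.5, 3.8]
[0.1, 8.8, 5.2]
[0.1, 7.9, 6.5]
[0.1, 6.7, 7.7]
[0.1, 5.5, 8.6]
[0.1, 4.0, 9.4]
[0.1, 2.5, 9.9]
[0.1, 1.0, 10.2]
```

```bash
python3 -m pendant '[{"hand":0,"delta_pos":[0,5,0],"twist":0},{"hand":0,"delta_pos":[0,10,1],"twist":0},{"hand":0,"delta_pos":[0,10,2],"twist":0},{"hand":0,"delta_pos":[0,9.5,4],"twist":0},{"hand":0,"delta_pos":[0,9,5],"twist":0},{"hand":0,"delta_pos":[0,8,6.5],"twist":0},{"hand":0,"delta_pos":[0,7,7.5],"twist":0},{"hand":0,"delta_pos":[0,5.5,8.5],"twist":0},{"hand":0,"delta_pos":[0,4,9.5],"twist":0},{"hand":0,"delta_pos":[0,1,5],"twist":0}]'
python3 -c "
from h import *
nxt(12,10)"
```

```text
time: 27.25
position: [609.4, -163.9, 293.5]
tcp_rot: [-177.1, 0.6, 95.7]
force: [-5.6, -0.9, 3.4]
width: 0.274
t 27.25 ang 85.6 rad 59.8 along y -0.7 rot [-177.1    0.6   95.7] w 0.27 F x,y,z [-5.6 -0.3  3.4]
[0.9, 5.5, 12.9]
[0.1, -2.5, 13.4]
[0.1, -5.2, 12.5]
[0.1, -7.7, 11.2]
[0.1, -9.9, 9.3]
[0.1, -11.6, 7.1]
[0.0, -12.8, 4.5]
[0.0, -13.5, 1.7]
[-0.0, -13.5, -1.1]
[-0.1, -13.0, -3.9]
```

```bash
cat >> h.py <<'E'
def circ(step,n,off=-3,a0=None):
    a,C,ux,uy,g,R=crank();C=C+ux*off;d=g-C
    r=np.hypot(d@ux,d[2]);a=np.degrees(np.arctan2(d@ux,d[2]));print("corrected ang",round(a,1),"rad",round(r,1))
    if a0 is not None:a=a0
    for i in range(n):
        t=np.radians(a+step*i);u=np.radians(a+step*(i+1))
        print(np.round(R.T@(65*((np.sin(u)-np.sin(t))*ux+np.array([0,0,np.cos(u)-np.cos(t)]))),1).tolist())
E
python3 -c "
from h import *
circ(9,10)"
```

```text
t 27.25 ang 85.6 rad 59.8 along y -0.7 rot [-177.1    0.6   95.7] w 0.27 F x,y,z [-5.6 -0.3  3.4]
corrected ang 85.8 rad 62.8
[0.1, 0.5, 10.2]
[0.1, -1.1, 10.1]
[0.1, -2.7, 9.8]
[0.1, -4.2, 9.3]
[0.1, -5.6, 8.5]
[0.1, -6.9, 7.5]
[0.1, -8.0, 6.4]
[0.0, -8.9, 5.0]
[0.0, -9.5, 3.6]
[0.0, -10.0, 2.1]
```

```bash
python3 -m pendant '[{"hand":0,"delta_pos":[0,-0.5,9],"twist":0},{"hand":0,"delta_pos":[0,-1,10],"twist":0},{"hand":0,"delta_pos":[0,-2.5,10],"twist":0},{"hand":0,"delta_pos":[0,-4,9],"twist":0},{"hand":0,"delta_pos":[0,-5.5,8.5],"twist":0},{"hand":0,"delta_pos":[0,-7,7.5],"twist":0},{"hand":0,"delta_pos":[0,-8,6.5],"twist":0},{"hand":0,"delta_pos":[0,-9,5],"twist":0},{"hand":0,"delta_pos":[0,-9.5,3.5],"twist":0},{"hand":0,"delta_pos":[0,-5,1],"twist":0}]'
python3 -c "
from h import *
circ(9,10)"
```

```text
time: 28.25
position: [563.7, -167.4, 228.0]
tcp_rot: [-178.0, 0.8, 95.7]
force: [4.1, -0.7, -6.4]
width: 0.273
t 28.25 ang 164.9 rad 63.1 along y -0.2 rot [-178.     0.8   95.7] w 0.27 F x,y,z [ 4.  -1.1 -6.4]
corrected ang 162.3 rad 63.9
[0.0, -9.8, 2.7]
[0.0, -10.1, 1.1]
[-0.0, -10.2, -0.5]
[-0.0, -10.0, -2.1]
[-0.1, -9.5, -3.6]
[-0.1, -8.8, -5.1]
[-0.1, -7.9, -6.4]
[-0.1, -6.8, -7.6]
[-0.1, -5.6, -8.5]
[-0.1, -4.2, -9.3]
```

```bash
python3 -m pendant '[{"hand":0,"delta_pos":[0,-8,4],"twist":0},{"hand":0,"delta_pos":[0,-10,2],"twist":0},{"hand":0,"delta_pos":[0,-10,0],"twist":0},{"hand":0,"delta_pos":[0,-10,-1.5],"twist":0},{"hand":0,"delta_pos":[0,-9.5,-3],"twist":0},{"hand":0,"delta_pos":[0,-9,-4.5],"twist":0},{"hand":0,"delta_pos":[0,-8,-6],"twist":0},{"hand":0,"delta_pos":[0,-7,-7],"twist":0},{"hand":0,"delta_pos":[0,-5.5,-8.5],"twist":0},{"hand":0,"delta_pos":[0,-2,-5],"twist":0}]'
python3 -c "
from h import *
circ(9,10)"
```

```text
time: 29.25
position: [481.5, -174.3, 264.8]
tcp_rot: [-178.2, 0.9, 95.7]
force: [-2.4, 0.4, 1.7]
width: 0.271
t 29.25 ang -110.2 rad 69.9 along y 0.8 rot [-178.2    0.9   95.7] w 0.27 F x,y,z [-2.4  0.6  1.7]
corrected ang -111.1 rad 67.1
[-0.2, -3.2, -9.7]
[-0.2, -1.7, -10.1]
[-0.2, -0.1, -10.2]
[-0.2, 1.5, -10.1]
[-0.2, 3.1, -9.7]
[-0.1, 4.6, -9.1]
[-0.1, 5.9, -8.3]
[-0.1, 7.2, -7.3]
[-0.1, 8.2, -6.0]
[-0.1, 9.1, -4.7]
```

```bash
python3 -m pendant '[{"hand":0,"delta_pos":[0,-2.5,-9],"twist":0},{"hand":0,"delta_pos":[0,-1.5,-10],"twist":0},{"hand":0,"delta_pos":[0,0,-10],"twist":0},{"hand":0,"delta_pos":[0,1.5,-10],"twist":0},{"hand":0,"delta_pos":[0,3,-9.5],"twist":0},{"hand":0,"delta_pos":[0,4.5,-9],"twist":0},{"hand":0,"delta_pos":[0,6,-8.5],"twist":0},{"hand":0,"delta_pos":[0,7,-7.5],"twist":0},{"hand":0,"delta_pos":[0,8,-6],"twist":0},{"hand":0,"delta_pos":[0,5,-2],"twist":0}]'
python3 -c "
from h import *
circ(9,10)"
```

```text
time: 30.25
position: [523.5, -170.8, 352.6]
tcp_rot: [-179.4, 0.9, 95.7]
force: [1.3, -2.2, -4.2]
width: 0.27
t 30.25 ang -17.6 rad 66.7 along y 0.3 rot [-179.4    0.9   95.7] w 0.27 F x,y,z [ 1.1 -2.3 -4.2]
corrected ang -15.1 rad 65.9
[-0.0, 10.0, -2.0]
[-0.0, 10.2, -0.4]
[0.0, 10.1, 1.2]
[0.0, 9.8, 2.8]
[0.1, 9.3, 4.3]
[0.1, 8.5, 5.7]
[0.1, 7.5, 6.9]
[0.1, 6.3, 8.0]
[0.1, 5.0, 8.9]
[0.1, 3.5, 9.6]
```

```bash
python3 -m pendant '[{"hand":0,"delta_pos":[0,6,-1],"twist":0},{"hand":0,"delta_pos":[0,8,0],"twist":0},{"hand":0,"delta_pos":[0,4,0],"twist":0},{"hand":0,"delta_pos":[0,0,0],"twist":0},{"hand":0,"delta_pos":[0,0,0],"twist":0},{"hand":0,"delta_pos":[0,0,0],"twist":0},{"hand":0,"delta_pos":[0,0,0],"twist":0},{"hand":0,"delta_pos":[0,0,0],"twist":0},{"hand":0,"delta_pos":[0,0,0],"twist":0},{"hand":0,"delta_pos":[0,0,0],"twist":0}]'
python3 - <<'E'
from h import *
im,K,E=cam("side");tips("side",["tray_center","tray_pull","seed1_center"])
cv2.imwrite("pics/s3.png",cv2.resize(im[180:330,240:440],None,fx=4,fy=4,interpolation=cv2.INTER_CUBIC)[:,:,::-1])
circ(9,10)
E
```

```text
time: 31.25
position: [542.4, -169.1, 354.2]
tcp_rot: [-179.2, 0.9, 95.7]
force: [1.4, -1.3, 0.1]
width: 0.27
side tray_center [([344.0, 173.4, 19.7], 0.78), ([524.8, -8.4, 20.3], 0.76)]
side tray_pull [([514.1, 78.6, 33.9], 0.83), ([254.7, 171.1, 28.0], 0.66)]
side seed1_center [([515.3, -38.4, 19.7], 0.35)]
t 31.45 ang -1.5 rad 65.2 along y 0.0 rot [-179.2    0.9   95.7] w 0.27 F x,y,z [-1.  -1.3  0.8]
corrected ang 1.2 rad 65.2
[0.0, 10.2, 0.9]
[0.0, 9.9, 2.4]
[0.1, 9.4, 4.0]
[0.1, 8.7, 5.4]
[0.1, 7.7, 6.7]
[0.1, 6.6, 7.8]
[0.1, 5.3, 8.7]
[0.2, 3.8, 9.4]
[0.2, 2.3, 9.9]
[0.2, 0.7, 10.2]
```

View pics/s3.png

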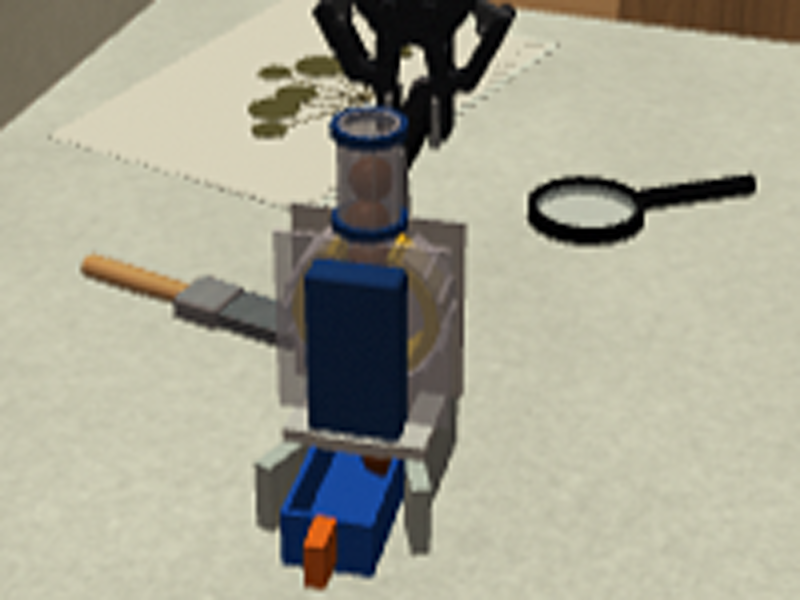

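Seed 1 shows in the tray at about (375,462), the stack in the tube has dropped by one, and the tray is home with its pull outwards. I'll make the second turn.

```bash
python3 -m pendant '[{"hand":0,"delta_pos":[0,5,0],"twist":0},{"hand":0,"delta_pos":[0,10,1.5],"twist":0},{"hand":0,"delta_pos":[0,10,2.5],"twist":0},{"hand":0,"delta_pos":[0,9,4.5],"twist":0},{"hand":0,"delta_pos":[0,8.5,5.5],"twist":0},{"hand":0,"delta_pos":[0,7.5,7],"twist":0},{"hand":0,"delta_pos":[0,6.5,8],"twist":0},{"hand":0,"delta_pos":[0,5,9],"twist":0},{"hand":0,"delta_pos":[0,3.5,9.5],"twist":0},{"hand":0,"delta_pos":[0,0.5,5],"twist":0}]'
python3 -c "
from h import *
circ(9,10)"
```

```text
time: 32.45
position: [607.1, -163.4, 291.8]
tcp_rot: [-177.9, 0.9, 95.7]
force: [-3.8, -1.3, 3.4]
width: 0.267
t 32.45 ang 87.3 rad 59.8 along y -0.7 rot [-177.9    0.9   95.7] w 0.27 F x,y,z [-3.9 -0.9  3.4]
corrected ang 87.4 rad 62.8
[0.2, 0.0, 10.2]
[0.2, -1.6, 10.1]
[0.1, -3.1, 9.7]
[0.1, -4.6, 9.1]
[0.1, -6.0, 8.3]
[0.1, -7.2, 7.2]
[0.1, -8.2, 6.0]
[0.1, -9.1, 4.7]
[0.0, -9.7, 3.2]
[0.0, -10.1, 1.6]
```

```bash
python3 -m pendant '[{"hand":0,"delta_pos":[0,-0.5,9],"twist":0},{"hand":0,"delta_pos":[0,-1.5,10],"twist":0},{"hand":0,"delta_pos":[0,-3,10],"twist":0},{"hand":0,"delta_pos":[0,-4.5,9],"twist":0},{"hand":0,"delta_pos":[0,-6,8.5],"twist":0},{"hand":0,"delta_pos":[0,-7,7.5],"twist":0},{"hand":0,"delta_pos":[0,-8,6.5],"twist":0},{"hand":0,"delta_pos":[0,-9,5],"twist":0},{"hand":0,"delta_pos":[0,-9.5,3.5],"twist":0},{"hand":0,"delta_pos":[0,-5,1],"twist":0}]'
python3 -c "
from h import *
circ(9,10)"
```

```text
time: 33.45
position: [552.7, -167.9, 225.5]
tcp_rot: [-178.7, 1.0, 95.7]
force: [2.0, -2.2, -2.4]
width: 0.272
t 33.45 ang 173.5 rad 63.9 along y -0.1 rot [-178.7    1.    95.7] w 0.27 F x,y,z [ 1.8 -2.4 -2.4]
corrected ang 170.8 rad 64.3
[0.0, -10.1, 1.1]
[-0.0, -10.2, -0.5]
[-0.0, -10.0, -2.1]
[-0.1, -9.5, -3.7]
[-0.1, -8.8, -5.1]
[-0.1, -7.9, -6.4]
[-0.1, -6.8, -7.6]
[-0.1, -5.6, -8.6]
[-0.2, -4.1, -9.3]
[-0.2, -2.6, -9.9]
```

```bash
python3 -m pendant '[{"hand":0,"delta_pos":[0,-8,1.5],"twist":0},{"hand":0,"delta_pos":[0,-10,0],"twist":0},{"hand":0,"delta_pos":[0,-10,-1.5],"twist":0},{"hand":0,"delta_pos":[0,-9.5,-3],"twist":0},{"hand":0,"delta_pos":[0,-9,-4.5],"twist":0},{"hand":0,"delta_pos":[0,-8,-6],"twist":0},{"hand":0,"delta_pos":[0,-7,-7.5],"twist":0},{"hand":0,"delta_pos":[0,-5.5,-8.5],"twist":0},{"hand":0,"delta_pos":[0,-4,-9],"twist":0},{"hand":0,"delta_pos":[0,-1,-5],"twist":0}]'
python3 -c "
from h import *
circ(9,10)"
```

```text
time: 34.45
position: [476.5, -174.6, 274.2]
tcp_rot: [-178.9, 1.0, 95.7]
force: [-2.3, -1.4, 2.2]
width: 0.272
t 34.45 ang -102.2 rad 70.1 along y 0.9 rot [-178.9    1.    95.7] w 0.27 F x,y,z [-2.4 -1.2  2.2]
corrected ang -102.7 rad 67.2
[-0.2, -1.6, -10.1]
[-0.2, -0.0, -10.2]
[-0.2, 1.5, -10.1]
[-0.2, 3.1, -9.7]
[-0.2, 4.6, -9.1]
[-0.1, 6.0, -8.3]
[-0.1, 7.2, -7.2]
[-0.1, 8.2, -6.0]
[-0.1, 9.1, -4.7]
[-0.0, 9.7, -3.2]
```

```bash
python3 -m pendant '[{"hand":0,"delta_pos":[0,-1,-9],"twist":0},{"hand":0,"delta_pos":[0,0,-10],"twist":0},{"hand":0,"delta_pos":[0,1.5,-10],"twist":0},{"hand":0,"delta_pos":[0,3,-9.5],"twist":0},{"hand":0,"delta_pos":[0,4.5,-9],"twist":0},{"hand":0,"delta_pos":[0,6,-8.5],"twist":0},{"hand":0,"delta_pos":[0,7,-7.5],"twist":0},{"hand":0,"delta_pos":[0,8,-6],"twist":0},{"hand":0,"delta_pos":[0,9,-4.5],"twist":0},{"hand":0,"delta_pos":[0,5,-1.5],"twist":0}]'
python3 -c "
from h import *
circ(9,4)"
```

```text
time: 35.45
position: [529.4, -170.3, 353.9]
tcp_rot: [-179.9, 0.9, 95.7]
force: [0.6, -2.6, -2.5]
width: 0.269
t 35.45 ang -11.3 rad 66.1 along y 0.2 rot [-179.9    0.9   95.7] w 0.27 F x,y,z [ 0.3 -2.7 -2.5]
corrected ang -8.7 rad 65.6
[-0.0, 10.2, -0.8]
[0.0, 10.2, 0.8]
[0.0, 9.9, 2.4]
[0.1, 9.4, 3.9]
```

```bash
python3 -m pendant '[{"hand":0,"delta_pos":[0,4,0],"twist":0},{"hand":0,"delta_pos":[0,5,0],"twist":0},{"hand":0,"delta_pos":[0,2,0],"twist":0},{"hand":0,"delta_pos":[0,0,0],"twist":0},{"hand":0,"delta_pos":[0,0,0],"twist":0},{"hand":0,"delta_pos":[0,0,0],"twist":0},{"hand":0,"delta_pos":[0,0,0],"twist":0},{"hand":0,"delta_pos":[0,0,0],"twist":0},{"hand":0,"delta_pos":[0,0,0],"twist":0},{"hand":0,"delta_pos":[0,0,0],"twist":0}]'
python3 - <<'E'
from h import *
circ(9,1)
cam("side");tips("side",["tray_center","tray_pull","seed1_center","seed4_center"])
E
```

```text
time: 36.45
position: [541.0, -169.2, 354.2]
tcp_rot: [-179.7, 0.9, 95.7]
force: [-0.0, -2.7, -0.2]
width: 0.27
t 36.45 ang -1.4 rad 65.2 along y 0.1 rot [-179.7    0.9   95.7] w 0.27 F x,y,z [-0.3 -2.7 -0.2]
corrected ang 1.2 rad 65.2
[0.0, 10.2, 1.0]
side tray_center [([525.4, -9.4, 21.6], 0.9)]
side tray_pull [([257.5, 170.9, 25.7], 0.92), ([515.2, 81.5, 32.2], 0.62)]
side seed1_center [([518.0, -36.9, 23.4], 0.53), ([480.4, -434.1, 2.8], 0.52)]
side seed4_center [([542.6, -162.8, 196.8], 0.31)]
```

Now I release the handle, wait for it to settle and back straight up.

```bash
python3 -m pendant '[{"hand":0.7,"delta_pos":[0,0,0],"twist":0},{"hand":0.7,"delta_pos":[0,0,0],"twist":0},{"hand":0.7,"delta_pos":[0,0,0],"twist":0},{"hand":0.7,"delta_pos":[0,0,0],"twist":0},{"hand":0.7,"delta_pos":[0,0,-10],"twist":0},{"hand":0.7,"delta_pos":[0,0,-20],"twist":0},{"hand":0.7,"delta_pos":[0,0,-25],"twist":0},{"hand":0.7,"delta_pos":[0,0,-25],"twist":0},{"hand":0.7,"delta_pos":[0,0,-20],"twist":0},{"hand":0.7,"delta_pos":[0,0,-10],"twist":0}]'
python3 -m pendant '[{"hand":0.7,"delta_pos":[0,0,0],"twist":0},{"hand":0.7,"delta_pos":[0,0,0],"twist":0},{"hand":0.7,"delta_pos":[0,0,0],"twist":0},{"hand":0.7,"delta_pos":[0,0,0],"twist":0},{"hand":0.7,"delta_pos":[0,0,0],"twist":0},{"hand":0.7,"delta_pos":[0,0,0],"twist":0},{"hand":0.7,"delta_pos":[0,0,0],"twist":0},{"hand":0.7,"delta_pos":[0,0,0],"twist":0},{"hand":0.7,"delta_pos":[0,0,0],"twist":0},{"hand":0.7,"delta_pos":[0,0,0],"twist":0}]'
python3 - <<'E'
from h import *
im,K,E=cam("side");tips("side",["handle_grip","tray_center","tray_pull","jar","magnifier","brush","seed1_center"])
cv2.imwrite("pics/s4.png",cv2.resize(im[190:330,250:430],None,fx=4,fy=4,interpolation=cv2.INTER_CUBIC)[:,:,::-1])
cam("wrist");tips("wrist",["handle_grip"])
E
```

```text
time: 37.7
position: [541.4, -163.6, 470.4]
tcp_rot: [-179.7, 0.5, 96.0]
force: [0.3, 0.0, 0.2]
width: 0.701
time: 38.7
position: [540.7, -163.5, 468.1]
tcp_rot: [-179.5, 0.4, 96.1]
force: [-1.1, -0.2, -0.4]
width: 0.699
side handle_grip [([517.8, -36.3, 19.3], 0.64), ([542.4, -163.4, 198.0], 0.57), ([525.0, -39.0, 1.0], 0.33)]
side tray_center [([340.2, 171.2, 18.2], 0.67)]
side tray_pull [([256.9, 171.0, 29.3], 0.71), ([513.5, 79.9, 31.9], 0.65), ([522.5, -8.3, 22.6], 0.2)]
side jar [([765.0, 144.2, -0.9], 0.95)]
side magnifier [([479.3, -435.0, -3.4], 0.69)]
side brush [([723.9, -196.3, 2.0], 0.94)]
side seed1_center [([518.0, -36.2, 20.1], 0.59)]
wrist handle_grip [([538.1, -161.3, 197.4], 0.77)]
```

View pics/s4.png

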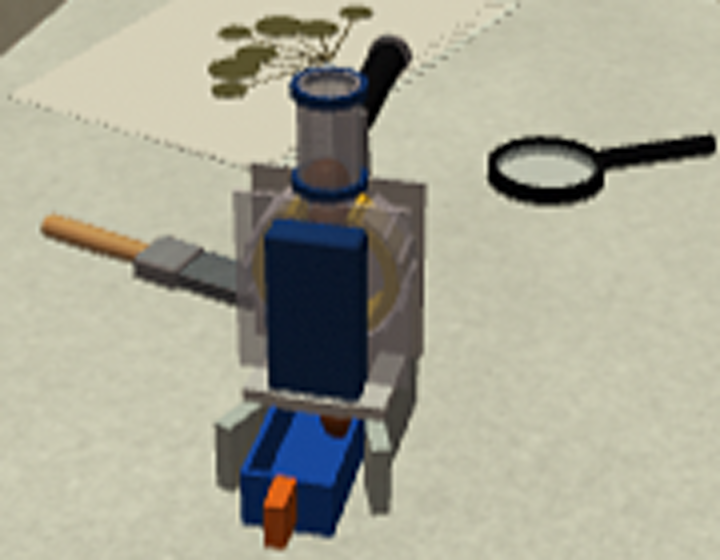

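The tube now shows one seed, with the other in the rotor pocket, so two have dropped. The handle is up, the tray is home and the bystanders have not moved.

```bash
python3 -c "
from rig import bot
print(bot.job_done())"
```

```text
the job is handed in; nothing more can be done
None
```

I drew the blue tray out of the pigeonhole, started it into the bay, regripped it by the orange pull and pushed it against the stop. I then cranked two full turns at about a quarter turn a second, let go of the handle at the top and backed the hand off clear. I handed the job in at about 39 s, and no verdict came back.

**Last checks:**
- **Tray:** the pull was found at (513.5, 79.9), which puts the tray's centre at about y = +30 mm in the counter's frame, pull outwards. The last side picture found no centre point for the blue tray with any confidence (only 0.2), so this rests on the pull.
- **Crank:** the hand's path came to two turns within a few degrees. The handle was found upright at about 197 mm after I let go.
- **Seeds:** one seed shows in the tray at about (518, -36, 20). The other dropped seed is hidden under the deck, so I did not see it directly. I count it because the stack in the tube went down by two, leaving one seed in the tube and one in the rotor.
- **Bystanders:** the magnifier, jar and brush were within about 5 mm of their first measured places, which is the networks' own error.

**Disagreements:** the estimates of the counter's heading ranged from 3 to 7 degrees. I used 5.5 degrees, and the tray slid in without resistance.

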